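Scoop the ball knobs into the green bin

TASK

Pick up the scoop by its yellow handle and scoop both red ball knobs out of the blue open-ended tray together; they can be driven onto it against the sloping end wall. Carry both in the scoop, well clear of the bench, tip them into the green bin, and set the scoop down level on the bench. Do not touch the knobs with the gripper.

Things in the scene. Friction and masses are not known exactly. Their poses are not given: they have to be found in the camera images.
- scoop_grip (a point): loose scoop, 180 g, flat on the bench: mid-handle point, half-way up. x runs from lip to handle end, z up. Yellow handle: level bar x -42..+46, 20 wide (y), 22 high. Aluminium pan: floor 2 thick, underside z -50, open lip x -130 (roughly towards robot), rear wall x -45, 40 high, y +-50, sides 14 high for the front 25, then 30. Tipped lip-down 20 degrees or more, balls roll out; level or lip-up they stay (all mm).
- tray: blue tray fixed to the bench; origin mid-underside. Floor top z 3 mm, inside y +-65, side walls 25 mm high. The +x end (x 75, away from the robot) is open; at the -x end a wall rises from the floor at x -65, leaning outwards 30 degrees, 38 mm high. It stops the balls, so a scoop lip slid just above the floor to the wall's foot gets under them.
- knob1: one of the two red ball knobs (spare safe door handles), a smooth plastic ball 30 mm in diameter, 25 g, that rolls easily; origin at the ball's centre. It starts on the tray's floor, 30 to 60 mm from the foot of the sloping end wall and within 25 mm of the tray's centre line.
- knob2: one of the two red ball knobs (spare safe door handles), a smooth plastic ball 30 mm in diameter, 25 g, that rolls easily; origin at the ball's centre. It starts on the tray's floor, 30 to 60 mm from the foot of the sloping end wall and within 25 mm of the tray's centre line.
- bin: green open-topped plastic bin fixed to the bench, 130 x 130 mm outside, 60 mm high, walls and floor 5 mm; origin mid-underside, z up. Empty at the start. It stands left or right of the tray, the scoop on the other side. (The grey round bowl with lock cams is not the bin.)
Mind the look-alikes: they are no part of the job. There is more than one size of the bin; the one meant has the size given above. Leave any pink look-alike of the knob2 alone.

How it is judged:
On the way:
1. both red knobs lie in the scoop together, and the scoop is lifted at least 60 mm (x of knob1 in the frame of scoop_grip between -0.135 and -0.045 m and y of knob1 in the frame of scoop_grip between -0.05 and 0.05 m and z of knob1 in the frame of scoop_grip between -0.05 and 0 m and x of knob2 in the frame of scoop_grip between -0.135 and -0.045 m and y of knob2 in the frame of scoop_grip between -0.05 and 0.05 m and z of knob2 in the frame of scoop_grip between -0.05 and 0 m and height (world z) of scoop_grip above 0.11 m), for 0.2 s.
At the end, for the whole second after the job is handed in: both red knobs are inside the green bin, below its rim, and the scoop lies level (within 10 degrees) on the bench, its handle's middle 35 to 65 mm up (x of knob1 in the frame of bin between -0.06 and 0.06 m and y of knob1 in the frame of bin between -0.06 and 0.06 m and z of knob1 in the frame of bin between 0 and 0.055 m and x of knob2 in the frame of bin between -0.06 and 0.06 m and y of knob2 in the frame of bin between -0.06 and 0.06 m and z of knob2 in the frame of bin between 0 and 0.055 m and height (world z) of scoop_grip between 0.035 and 0.065 m and angle between scoop_grip's own z axis and vertical below 0.17 rad); the robot touches nothing.
It fails at once if the gripper's fingers touch a red knob (contact force between the fingers and knob1 above 0.5 N or contact force between the fingers and knob2 above 0.5 N).
It also fails if it takes over 61 s, if anything falls off the work surface, if the arm or the gripper's body presses on something with over 40 N, if the wrist force passes 120 N, or if a joint passes its speed limit or range.

ROBOT

A 6-joint arm with a two-finger parallel gripper is mounted at the origin on the work surface. World frame = base frame: x ahead of the robot, y to its left, z up, the work surface at z = 0. Lengths are in m, angles in rad, forces in N, time in s.
With the tool pointing down it reaches from about 0.425 to 0.95 m from the base axis. Payload 3.5 kg.
Tool frame: the origin (TCP) lies on the front face of the gripper's body, between the roots of the fingers; the fingertips stand 73 mm ahead of it and the grasp point (between the pads) lies 54 mm ahead of it (ctrl.tip_reach is the distance from the TCP to the fingertips, in m); y points along the fingers, z is the direction in which the jaws open and shut, and the axes are right-handed (so a half turn about y gives the same grasp; the last joint's range is limited). The gripper opens to 85 mm and grips with 20 to 120 N. Pads are 22 mm wide; open, the fingers measure 114 mm over their backs; the gripper's body (76 mm by 85 mm) begins 54 mm behind the grasp point. The pads swing forward as they close: fully open they stand 13 mm farther back than shut.
Start: joints at [-1.291, 0.286, 1.577, -0, 1.279, -0.15], TCP at [0.281, -0.614, 0.304] pointing down, gripper open.
Joint ranges: [-2.77, 2.77], [-0.9, 2.22], [0.21, 2.48], [-1.53, 4.67], [0.24, 2.81], [-2.84, 2.84]. Speed limits (rad/s): [2.79, 2.79, 3.14, 3.14, 3.14, 3.14].

INTERFACE

Orientations are given as a unit quaternion [w, x, y, z].
In Python, from bench import ctrl gives the robot as it stands. The module is installed in compiled form; this text tells all that it offers.
- The arm moves only by the shell command python3 -m inch 'ROWS' [FORCE]. ROWS is JSON, a list of rows, each an object of numbers: "hand": the closure, from 0 (fully open) to 1 (shut); "tx", "ty", "tz": the shift along the world's x, y, z in mm; "ax", "ay", "az": the turn, a rotation vector about the world's x, y, z in degrees. In form: [{"hand": .., "tx": .., "ty": .., "tz": .., "ax": .., "ay": .., "az": ..}, ...]. A call has 1 to 20 rows; each row is the pose to reach, as a shift and turn from the pose commanded when the call began; what a row does not reach only later rows make up. A row lasts 1/8 s, in which the tool goes at most 62.5 mm and 10.7 degrees, less where a joint would pass 70% of its speed; a pose out of reach is approached as far as the arm can. A call with a gripper value outside its range is refused whole. The fingers move at their own pace and stop on an object; FORCE is the grip in N (left out, the last holds). Time passes only in rows, so rows that repeat a pose let the fingers close. It gives the time, the measured TCP pose, the force and the opening at its end, in the units of the state.
- ctrl.state(): the state, without advancing time (a new reading comes with each control period).
- ctrl.camera(name): name is "side" or "top" or "wrist"; returns the picture (400x640x3 uint8, red, green, blue); there is no depth.
- ctrl.camera_info(name): a dict with "K" (3x3 intrinsics, pixels), "rvec" (rotation vector, rad) and "tvec" (3), from world to camera coordinates, as OpenCV has them. Camera axes: x right, y down, z forward; pixel columns grow to the right and rows downward; lengths in m; the calibration is good to about 2 mm. The wrist camera is an equidistant fisheye: a pixel r from the principal point sees the ray r / f radians off the axis. A picture is of the moment at which its call begins: read the wrist's pose just before it. camera_info takes no time and is no camera call; for the wrist camera it gives the pose at the moment of the call.
- ctrl.job_done(): hands the job in, once; it reports no verdict.
The state is a dict: "time_s": time; "joint_pos": joint angles; "qvel": joint speeds; "joint_torque": joint torques, N m; "ee_pos": TCP position; "orientation": TCP orientation; "contact_force": force on the tool from outside, world axes, zero at the start; "ft_torque": the same for the moment, N m; "finger_gap": finger opening in m.
Only numpy, scipy, OpenCV 4.12 (cv2) and the standard library are available. Lean on these libraries where they do the work, as an engineer would, in place of code of your own. Each camera call takes 0.05 s, during which the arm holds its last target.

## Working session

There is one attempt and no reset: what is moved stays moved. The work goes in short steps, Python scripts to look and compute and a shell command to move; the robot and the scene stay as the last step left them, time stands still between calls to the robot, and variables do not carry over. Pictures are saved under pics/ and viewed, and the job is handed in when it is done.

```bash
mkdir -p pics; cat > h.py <<'E'
import numpy as np, cv2
from bench import ctrl
def snap(n,f):
    im=ctrl.camera(n); cv2.imwrite('pics/'+f,cv2.cvtColor(im,cv2.COLOR_RGB2BGR)); return im
def crop(f,o,x0,y0,x1,y1,s):
    im=cv2.imread('pics/'+f)[y0:y1,x0:x1]; cv2.imwrite('pics/'+o,cv2.resize(im,None,fx=s,fy=s,interpolation=cv2.INTER_CUBIC))
def px2w(n,u,v,z):
    c=ctrl.camera_info(n);K=np.array(c['K']);R=cv2.Rodrigues(np.array(c['rvec'],float))[0];t=np.array(c['tvec'],float)
    d=R.T@np.linalg.inv(K)@np.array([u,v,1.]);o=-R.T@t
    return o+d*(z-o[2])/d[2]
def w2px(n,p):
    c=ctrl.camera_info(n)
    return cv2.projectPoints(np.array(p,float).reshape(-1,3),np.array(c['rvec'],float),np.array(c['tvec'],float),np.array(c['K'],float),None)[0].reshape(-1,2)
E
python3 - <<'E'
from h import *
snap('top','t0.png');snap('side','s0.png')
for n in('top','side'):
    c=ctrl.camera_info(n);R=cv2.Rodrigues(np.array(c['rvec'],float))[0];print(n,-R.T@np.array(c['tvec']),R,c['K'])
print(ctrl.state())
E
```

```text
top [ 0.37358706 -0.02439276  0.97461479] [[ 0.02407707 -0.99966438  0.00956184]
 [-0.99560571 -0.02484293 -0.09028901]
 [ 0.09049625 -0.00734593 -0.9958697 ]] [[470.14112178   0.         314.84730991]
 [  0.         470.14112178 194.22483552]
 [  0.           0.           1.        ]]
side [-0.19527915  0.60422697  0.65125269] [[-0.6977833  -0.71624729  0.00939589]
 [-0.38929809  0.3681864  -0.84432563]
 [ 0.60128651 -0.59281413 -0.53574802]] [[436.02316268   0.         320.80725757]
 [  0.         436.02316268 200.92906441]
 [  0.           0.           1.        ]]
{'time_s': 0.1, 'joint_pos': array([-1.29098364e+00,  2.87133150e-01,  1.57803104e+00,  8.68087843e-06,
        1.27855899e+00, -1.50015584e-01]), 'qvel': array([ 0.00033307, -0.00047902, -0.00331512, -0.00083001, -0.00067818,
       -0.00026849]), 'joint_torque': array([-6.73368595e-05, -4.07300806e+01, -2.93700922e+01, -1.81516170e-04,
        3.43934633e-03,  2.45537308e-06]), 'ee_pos': array([ 0.28118086, -0.61317315,  0.30264768]), 'orientation': array([ 0.15075322, -0.15084506,  0.69159124, -0.69008752]), 'contact_force': array([ 0.22099939,  0.56491471, -0.00187594]), 'ft_torque': array([0.03939004, 0.01699579, 0.05105662]), 'finger_gap': 0.08552311895010122}
```

View pics/t0.png

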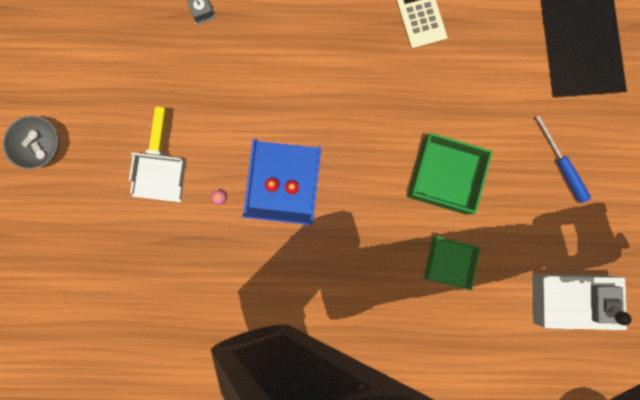

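View pics/s0.png

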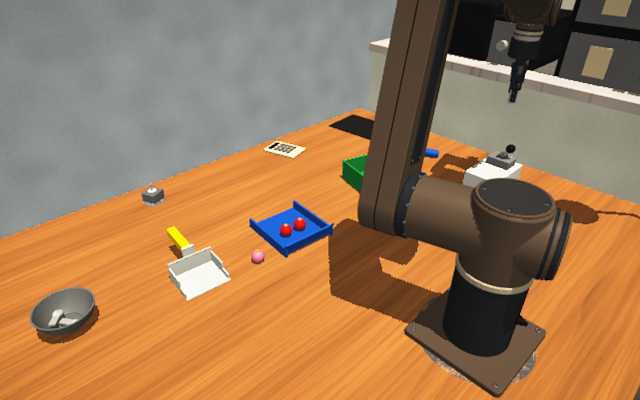

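The top view shows the scoop at (157,160), the tray at (282,181) with red balls at (272,185) and (292,187), and a pink look-alike at (219,197). Two green bins are visible: a larger one at (450,173) and a smaller one at (452,262). I'll enlarge both areas to measure.

```bash
python3 - <<'E'
from h import *
crop('t0.png','c1.png',120,90,330,235,3.8)
crop('t0.png','c2.png',400,120,500,300,3.2)
E
```

```text
(no output)
```

View pics/c1.png

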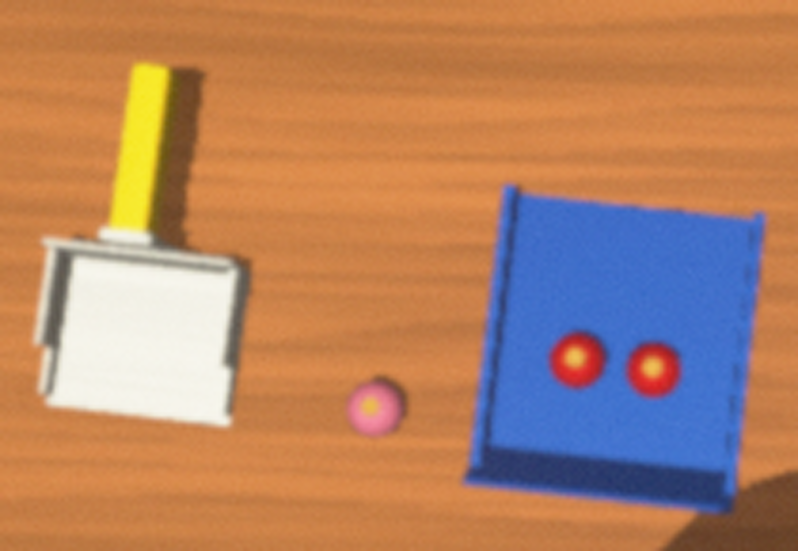

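View pics/c2.png

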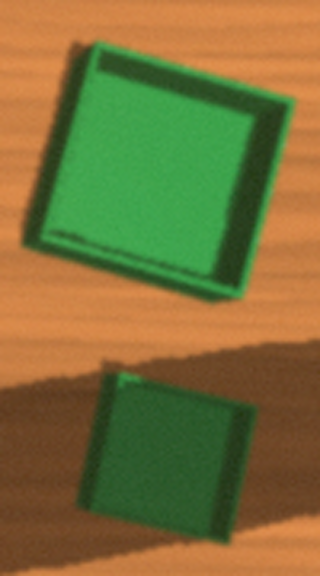

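```bash
python3 - <<'E'
from h import *
from scipy.optimize import least_squares
def P(l,s,ox,oy):return [(x/s+ox,y/s+oy) for x,y in l]
def fit(obj,px,yaw0):
    obj=np.array(obj);px=np.array(px)
    def w(p):
        c,s=np.cos(p[2]),np.sin(p[2]);return np.c_[p[0]+c*obj[:,0]-s*obj[:,1],p[1]+s*obj[:,0]+c*obj[:,1],obj[:,2]]
    r=least_squares(lambda p:(w2px('top',w(p))-px).ravel(),[0.5,0,yaw0])
    print(r.x[:2].round(4),np.degrees(r.x[2]).round(2),r.fun.reshape(-1,2).round(1).tolist());return r.x
# scoop, left in image=+y
s=P([(133,65),(170,68),(110,230),(150,232),(45,405),(230,425),(43,238),(243,262)],3.8,120,90)
S=fit([(.046,.01,.061),(.046,-.01,.061),(-.042,.01,.061),(-.042,-.01,.061),(-.13,.05,.002),(-.13,-.05,.002),(-.045,.05,.04),(-.045,-.05,.04)],s,0)
t=P([(515,190),(758,217),(488,447),(726,470)],3.8,120,90)
T=fit([(.075,.065,.025),(.075,-.065,.025),(-.065,.065,.003),(-.065,-.065,.003)],t,0)
b=P([(97,42),(293,100),(242,297),(25,243)],3.2,400,120)
B=fit([(.065,.065,.06),(.065,-.065,.06),(-.065,-.065,.06),(-.065,.065,.06)],b,0)
for x in P([(370,150)],1,0,0):pass
for nm,(u,v) in zip(('k1','k2','pink'),P([(577,360),(654,370),(376,408)],3.8,120,90)):
    p=px2w('top',u,v,.018 if nm!='pink' else .015);d=p[:2]-T[:2];c,sn=np.cos(T[2]),np.sin(T[2])
    print(nm,p.round(4),'tray',c*d[0]+sn*d[1],-sn*d[0]+c*d[1])
for q in [(122,378),(250,408),(230,540),(80,508)]:
    print('small',px2w('top',q[0]/3.2+400,q[1]/3.2+120,.05))
E
```

```text
[0.5743 0.2829] -5.27 [[0.2, 0.3], [0.5, 0.7], [-0.3, 0.6], [-0.7, 1.2], [1.1, -0.9], [0.4, -0.5], [0.9, -0.5], [-2.2, -1.0]]
[0.4893 0.0341] -5.03 [[0.2, -0.7], [-0.6, -0.7], [0.2, 0.2], [0.1, 1.2]]
[ 0.5052 -0.2985] -15.5 [[-1.8, -0.7], [0.1, 0.1], [-1.1, 1.5], [2.8, -1.0]]
k1 [0.4778 0.0569 0.018 ] tray -0.013472278038537708 0.021785914589264516
k2 [0.4734 0.0154 0.018 ] tray -0.014181324424968273 -0.02000135108904105
pink [0.4494 0.1644 0.015 ] tray -0.05113444985066147 0.12631259756472088
small [ 0.37713433 -0.2752457   0.05      ]
small [ 0.36071399 -0.35387816  0.05      ]
small [ 0.28062016 -0.34109238  0.05      ]
small [ 0.2977223 -0.2496549  0.05     ]
```

The intended bin is the larger one at (450,173). A 130 mm square fits its corners, while the one at (452,262) is only about 80 mm. The red pair in the tray are the knobs, and they sit 51 mm from the wall foot, which fits the description. I leave the pink ball at (219,197) alone. Next I work out the approach.

```bash
cat >> h.py <<'E'
from scipy.spatial.transform import Rotation as Ro
def Rq(q): return Ro.from_quat([q[1],q[2],q[3],q[0]])
SC=(np.array([.5743,.2829]),-5.27);TR=(np.array([.4893,.0341]),-5.03);BI=(np.array([.5052,-.2985]),-15.5)
E
python3 - <<'E'
from h import *
s=ctrl.state();R=Rq(s['orientation']).as_matrix();print(R.round(3))
a=np.radians(-5.27);ysc=np.array([-np.sin(a),np.cos(a),0]);
for sg in(1,-1):
    z=sg*ysc;y=np.array([0,0,-1.]);x=np.cross(y,z);T=np.c_[x,y,z]
    print(sg,np.degrees(Ro.from_matrix(T@R.T).as_rotvec()).round(2))
print(([.5743,.2829,.05+.054]-s['ee_pos'])*1000, s['ee_pos'])
E
```

```text
[[-0.909 -0.001  0.417]
 [-0.417  0.002 -0.909]
 [-0.    -1.    -0.002]]
1 [  0.    -0.17 150.1 ]
-1 [ -0.12  -0.   -29.9 ]
[ 293.11913878  896.0731526  -198.64768329] [ 0.28118086 -0.61317315  0.30264768]
```

```bash
python3 -m inch '[{"hand":0,"tx":30,"ty":50,"tz":0,"az":8},{"hand":0,"tx":60,"ty":100,"az":17},{"hand":0,"tx":90,"ty":160,"az":26},{"hand":0,"tx":120,"ty":210,"az":35},{"hand":0,"tx":150,"ty":265,"az":44},{"hand":0,"tx":180,"ty":320,"az":53},{"hand":0,"tx":200,"ty":375,"az":62},{"hand":0,"tx":220,"ty":430,"az":71},{"hand":0,"tx":240,"ty":485,"az":80},{"hand":0,"tx":250,"ty":540,"az":89},{"hand":0,"tx":260,"ty":595,"az":98},{"hand":0,"tx":270,"ty":650,"az":107},{"hand":0,"tx":280,"ty":705,"az":116},{"hand":0,"tx":285,"ty":760,"tz":-20,"az":125},{"hand":0,"tx":290,"ty":815,"tz":-50,"az":134},{"hand":0,"tx":293,"ty":870,"tz":-70,"az":143},{"hand":0,"tx":293,"ty":896,"tz":-80,"az":150.1},{"hand":0,"tx":293,"ty":896,"tz":-80,"az":150.1},{"hand":0,"tx":293,"ty":896,"tz":-80,"az":150.1}]'
python3 - <<'E'
from h import *
s=ctrl.state();print(s['ee_pos'],Rq(s['orientation']).as_matrix().round(3),s['joint_pos'])
snap('wrist','w1.png');snap('top','t1.png');print(ctrl.camera_info('wrist'))
E
```

```text
[ 0.28118086 -0.61317315  0.30264768] [[-0.909 -0.001  0.417]
 [-0.417  0.002 -0.909]
 [-0.    -1.    -0.002]] [-1.29098364e+00  2.87133150e-01  1.57803104e+00  8.68087843e-06
  1.27855899e+00 -1.50015584e-01]
{'K': array([[309.70691629,   0.        , 317.68852184],
       [  0.        , 309.70691629, 193.87679793],
       [  0.        ,   0.        ,   1.        ]]), 'rvec': array([-2.44051149,  1.56425529,  0.22247759]), 'tvec': array([-0.67486776, -0.03635883,  0.37927268])}$[0]: bad value
```

View pics/w1.png

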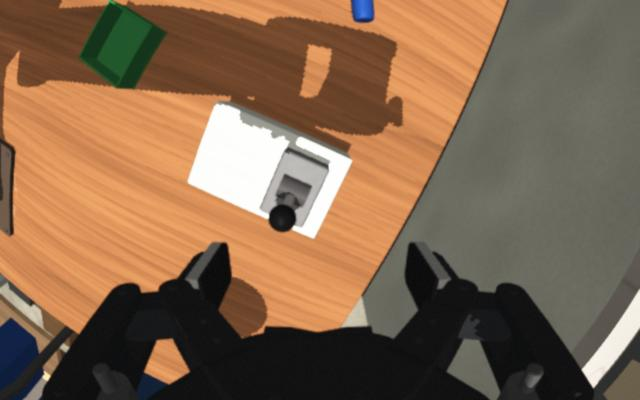

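The call was refused and the arm hasn't moved; the wrist view still shows the start area. I'll retry with every key in each row.

```bash
python3 -m inch '[{"hand":0,"tx":30,"ty":50,"tz":0,"ax":0,"ay":0,"az":8}]'
```

```text
time_s: 0.32
ee_pos: [0.3098, -0.5652, 0.3032]
orientation: [-0.198, 0.199, -0.679, 0.679]
contact_force: [-0.6, 0.8, 0.1]
finger_gap: 0.0855
```

```bash
python3 -m inch '[{"hand":0,"tx":30,"ty":50,"tz":0,"ax":0,"ay":0,"az":9},{"hand":0,"tx":60,"ty":110,"tz":0,"ax":0,"ay":0,"az":18},{"hand":0,"tx":90,"ty":160,"tz":0,"ax":0,"ay":0,"az":27},{"hand":0,"tx":120,"ty":215,"tz":0,"ax":0,"ay":0,"az":36},{"hand":0,"tx":150,"ty":270,"tz":0,"ax":0,"ay":0,"az":45},{"hand":0,"tx":170,"ty":325,"tz":0,"ax":0,"ay":0,"az":54},{"hand":0,"tx":190,"ty":380,"tz":0,"ax":0,"ay":0,"az":63},{"hand":0,"tx":210,"ty":435,"tz":0,"ax":0,"ay":0,"az":72},{"hand":0,"tx":220,"ty":490,"tz":0,"ax":0,"ay":0,"az":81},{"hand":0,"tx":230,"ty":545,"tz":0,"ax":0,"ay":0,"az":90},{"hand":0,"tx":240,"ty":600,"tz":0,"ax":0,"ay":0,"az":99},{"hand":0,"tx":250,"ty":655,"tz":0,"ax":0,"ay":0,"az":108},{"hand":0,"tx":255,"ty":710,"tz":-20,"ax":0,"ay":0,"az":117},{"hand":0,"tx":260,"ty":765,"tz":-40,"ax":0,"ay":0,"az":126},{"hand":0,"tx":263,"ty":815,"tz":-60,"ax":0,"ay":0,"az":135},{"hand":0,"tx":263,"ty":846,"tz":-80,"ax":0,"ay":0,"az":142},{"hand":0,"tx":263,"ty":846,"tz":-80,"ax":0,"ay":0,"az":142},{"hand":0,"tx":263,"ty":846,"tz":-80,"ax":0,"ay":0,"az":142}]'
python3 - <<'E'
from h import *
s=ctrl.state();print(s['ee_pos'],Rq(s['orientation']).as_matrix().round(3),s['joint_pos'].round(2))
snap('wrist','w1.png');snap('top','t1.png')
def wpx(p):
    c=ctrl.camera_info('wrist');K=np.array(c['K']);R=cv2.Rodrigues(np.array(c['rvec'],float))[0]
    q=R@p+np.array(c['tvec']);th=np.arctan2(np.hypot(q[0],q[1]),q[2]);ph=np.arctan2(q[1],q[0]);return K[0,2]+K[0,0]*th*np.cos(ph),K[1,2]+K[0,0]*th*np.sin(ph)
a=np.radians(-5.27)
for l in[(.046,.01,.011),(.046,-.01,.011),(-.042,.01,.011),(-.042,-.01,.011),(-.13,.05,-.05),(-.13,-.05,-.05)]:
    w=np.array([.5743+np.cos(a)*l[0]-np.sin(a)*l[1],.2829+np.sin(a)*l[0]+np.cos(a)*l[1],.05+l[2]]);print(l,np.round(wpx(w)))
E
```

```text
time_s: 2.58
ee_pos: [0.5745, 0.2819, 0.2242]
orientation: [-0.706, 0.706, -0.033, 0.034]
contact_force: [-0.5, 0.8, 0.0]
finger_gap: 0.0856
[0.5744666  0.28192286 0.22423382] [[ 0.995  0.     0.095]
 [-0.095 -0.     0.995]
 [ 0.    -1.    -0.   ]] [ 0.3   0.28  1.73 -0.    1.13 -1.18]
(0.046, 0.01, 0.011) [332. 248.]
(0.046, -0.01, 0.011) [308. 248.]
(-0.042, 0.01, 0.011) [333. 142.]
(-0.042, -0.01, 0.011) [307. 142.]
(-0.13, 0.05, -0.05) [372.  45.]
(-0.13, -0.05, -0.05) [266.  45.]
```

View pics/w1.png

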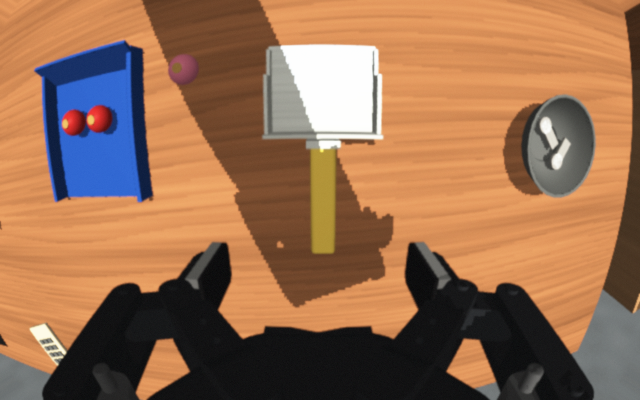

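View pics/t1.png

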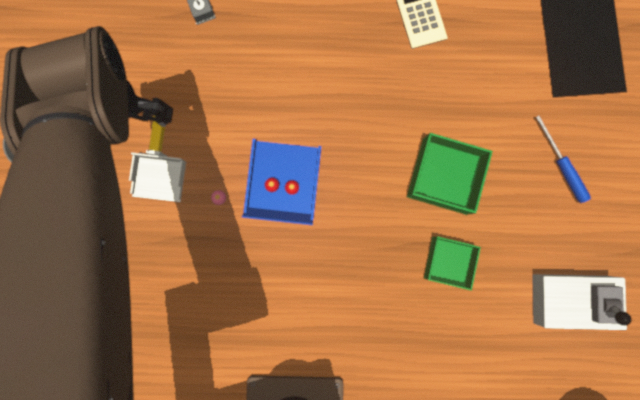

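The wrist view shows the handle from (323,148) to (323,253), 3–5 px from the prediction (2–4 mm towards +x and +y). I descend with that correction and close.

```bash
python3 -m inch '[{"hand":0,"tx":2,"ty":2,"tz":-40,"ax":0,"ay":0,"az":0},{"hand":0,"tx":2,"ty":2,"tz":-80,"ax":0,"ay":0,"az":0},{"hand":0,"tx":2,"ty":2,"tz":-105,"ax":0,"ay":0,"az":0},{"hand":0,"tx":2,"ty":2,"tz":-118,"ax":0,"ay":0,"az":0},{"hand":0,"tx":2,"ty":2,"tz":-118,"ax":0,"ay":0,"az":0},{"hand":0.5,"tx":2,"ty":2,"tz":-118,"ax":0,"ay":0,"az":0},{"hand":1,"tx":2,"ty":2,"tz":-118,"ax":0,"ay":0,"az":0},{"hand":1,"tx":2,"ty":2,"tz":-118,"ax":0,"ay":0,"az":0},{"hand":1,"tx":2,"ty":2,"tz":-118,"ax":0,"ay":0,"az":0},{"hand":1,"tx":2,"ty":2,"tz":-118,"ax":0,"ay":0,"az":0},{"hand":1,"tx":2,"ty":2,"tz":-118,"ax":0,"ay":0,"az":0},{"hand":1,"tx":2,"ty":2,"tz":-118,"ax":0,"ay":0,"az":0}]' 60
```

```text
time_s: 4.18
ee_pos: [0.5766, 0.2846, 0.1065]
orientation: [0.707, -0.706, 0.033, -0.033]
contact_force: [-0.2, 0.4, 4.0]
finger_gap: 0.0193
```

```bash
python3 -m inch '[{"hand":1,"tx":0,"ty":0,"tz":15,"ax":0,"ay":0,"az":0},{"hand":1,"tx":0,"ty":0,"tz":50,"ax":0,"ay":0,"az":0},{"hand":1,"tx":0,"ty":0,"tz":100,"ax":0,"ay":0,"az":0},{"hand":1,"tx":0,"ty":0,"tz":100,"ax":0,"ay":0,"az":0},{"hand":1,"tx":0,"ty":0,"tz":100,"ax":0,"ay":0,"az":0}]'
python3 - <<'E'
from h import *
snap('wrist','w2.png');snap('side','s2.png')
crop('s2.png','s2c.png',100,150,340,330,3.3)
E
```

```text
time_s: 4.8
ee_pos: [0.5757, 0.2841, 0.2053]
orientation: [-0.706, 0.707, -0.033, 0.033]
contact_force: [-0.7, 0.2, -2.3]
finger_gap: 0.0192
```

View pics/w2.png

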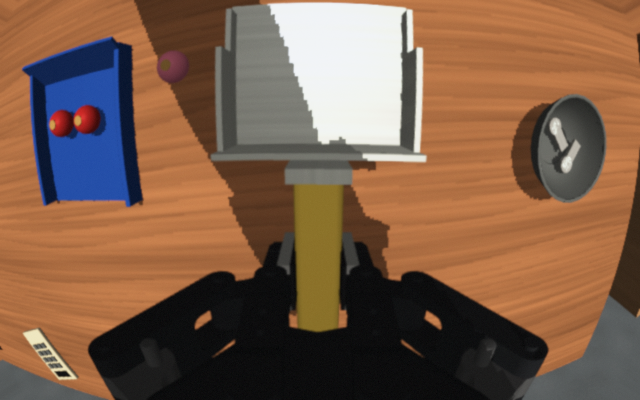

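View pics/s2c.png

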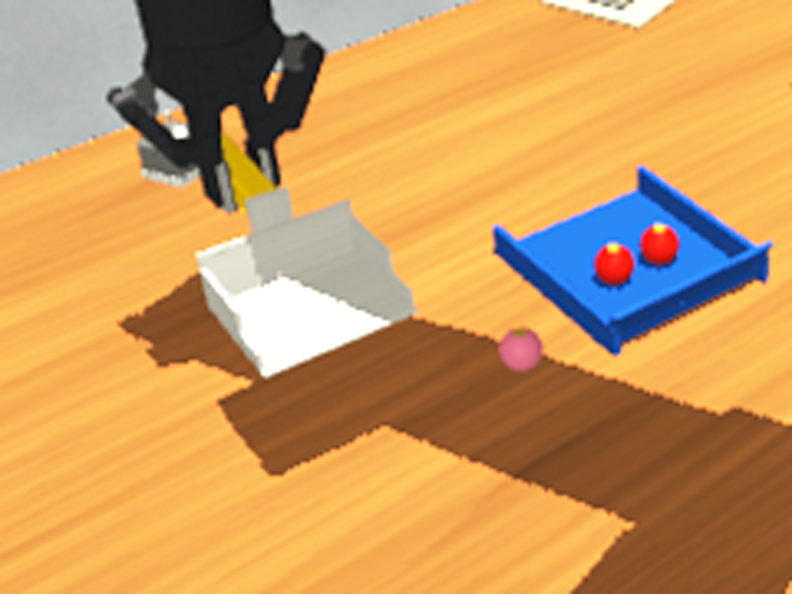

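```bash
python3 - <<'E'
from h import *
crop('w2.png','w2c.png',205,0,435,190,3.4)
E
```

```text
(no output)
```

View pics/w2c.png

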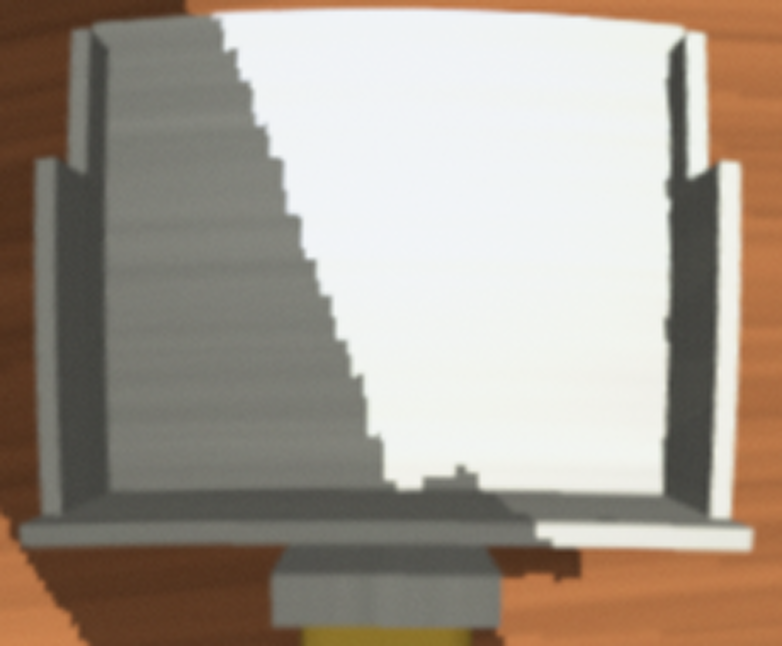

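```bash
cat >> h.py <<'E'
from scipy.optimize import least_squares
def fitscoop(px,obj,cam=None,p0=None):
    c=cam or ctrl.camera_info('wrist');K=np.array(c['K'],float);px=np.array(px,float);obj=np.array(obj,float)
    rv=np.array(c['rvec'],float).reshape(3,1);tv=np.array(c['tvec'],float).reshape(3,1)
    def f(p):
        w=Ro.from_rotvec(p[3:]).apply(obj)+p[:3]
        q=cv2.fisheye.projectPoints(w.reshape(-1,1,3),rv,tv,K,np.zeros(4))[0].reshape(-1,2)
        return (q-px).ravel()
    return least_squares(f,p0)
E
python3 - <<'E'
from h import *
s=ctrl.state()
px=[(x/3.4+205,y/3.4) for x,y in[(75,28),(705,32),(38,157),(740,161),(108,490),(663,494)]]
obj=[(-.13,-.05,-.036),(-.13,.05,-.036),(-.105,-.05,-.02),(-.105,.05,-.02),(-.047,-.048,-.048),(-.047,.048,-.048)]
r=fitscoop(px,obj,None,[*(s['ee_pos']-[0,0,.054]),0,0,-.09])
print((r.x[:3]-s['ee_pos'])*1000,r.x,Ro.from_rotvec(r.x[3:]).as_euler('ZYX',degrees=True),r.fun.round(1))
E
```

```text
[  4.55110155  -0.87493892 -69.55198308] [ 0.57959834  0.28306792  0.13395043  0.00580997  0.10137564 -0.09953193] [-5.70545712  5.81536242  0.0434156 ] [-0.3 -2.9  0.  -2.7  1.4  0.2 -1.5  0.5  2.7  2.3 -2.3  2.3]
```

```bash
python3 - <<'E'
from h import *
s=ctrl.state()
px=np.array([(x/3.4+205,y/3.4) for x,y in[(75,28),(705,32),(38,157),(740,161),(108,490),(663,494)]])
obj=np.array([(-.13,-.05,-.036),(-.13,.05,-.036),(-.105,-.05,-.02),(-.105,.05,-.02),(-.047,-.048,-.048),(-.047,.048,-.048)])
spx=np.array([(x/3.3+100,y/3.3+150) for x,y in[(267,377),(412,315),(198,257),(350,203)]])
sobj=np.array([(-.13,.05,-.05),(-.13,-.05,-.05),(-.045,.05,-.01),(-.045,-.05,-.01)])
c=ctrl.camera_info('wrist');K=np.array(c['K'],float)
def pr(p,o):return Ro.from_euler('ZYX',p[3:6]).apply(o)+p[:3]
def f(p,full=False):
    q=cv2.fisheye.projectPoints(pr(p,obj).reshape(-1,1,3),np.array(c['rvec'],float).reshape(3,1),np.array(c['tvec'],float).reshape(3,1),K,np.zeros(4))[0].reshape(-1,2)
    q2=w2px('side',pr(p,sobj))
    return np.r_[(q-px).ravel(),2*(q2-spx).ravel()]
p0=[*(s['ee_pos']-[0,0,.056]),-.09,0,0]
r=least_squares(f,p0);print((r.x[:3]-s['ee_pos'])*1000,np.degrees(r.x[3:]),r.fun.round(1))
g=lambda q:f([q[0],q[1],s['ee_pos'][2]-.0565,q[2],q[3],0])
r=least_squares(g,[p0[0],p0[1],-.09,0]);print((r.x[:2]-s['ee_pos'][:2])*1000,np.degrees(r.x[2:]),r.fun.round(1))
E
```

```text
[  3.62849482  -2.01381133 -67.18937695] [-5.88006848  4.35560335  1.02610803] [ 0.4 -2.5 -0.4 -2.6  1.1 -0.7 -2.3 -0.4  2.2  2.5 -1.9  3.5 -2.6 -0.7
  3.2 -1.1 -1.   1.  -1.2  1.5]
[ 0.08784191 -0.56731133] [-5.74643999 -1.41078315] [ 1.4 -2.  -1.9 -1.7  1.5 -4.5 -1.9 -4.  -0.4  6.   0.3  6.1 -2.3  1.5
  2.9 -0.4 -1.7 -1.6 -1.7 -2.6]
```

```bash
python3 -m inch '[{"hand":1,"tx":20,"ty":-40,"tz":0,"ax":0,"ay":0,"az":0.4},{"hand":1,"tx":40,"ty":-90,"tz":0,"ax":0,"ay":0,"az":0.4},{"hand":1,"tx":60,"ty":-140,"tz":0,"ax":0,"ay":0,"az":0.4},{"hand":1,"tx":73,"ty":-190,"tz":0,"ax":0,"ay":0,"az":0.4},{"hand":1,"tx":73,"ty":-240,"tz":0,"ax":0,"ay":0,"az":0.4},{"hand":1,"tx":73,"ty":-264,"tz":-20,"ax":0,"ay":0,"az":0.4},{"hand":1,"tx":73,"ty":-264,"tz":-40,"ax":0,"ay":0,"az":0.4},{"hand":1,"tx":73,"ty":-264,"tz":-60,"ax":0,"ay":0,"az":0.4},{"hand":1,"tx":73,"ty":-264,"tz":-65,"ax":0,"ay":0,"az":0.4},{"hand":1,"tx":73,"ty":-264,"tz":-65,"ax":0,"ay":0,"az":0.4},{"hand":1,"tx":73,"ty":-264,"tz":-65,"ax":0,"ay":0,"az":0.4}]'
python3 - <<'E'
from h import *
s=ctrl.state();print(s['ee_pos'],s['contact_force'],s['ft_torque'])
snap('wrist','w3.png');snap('side','s3.png');snap('top','t3.png')
crop('s3.png','s3c.png',200,150,380,290,4.4)
crop('t3.png','t3c.png',220,90,350,240,4)
E
```

```text
time_s: 6.28
ee_pos: [0.65, 0.021, 0.142]
orientation: [-0.706, 0.706, -0.03, 0.031]
contact_force: [0.2, 0.1, -1.4]
finger_gap: 0.019
[0.64995168 0.02103907 0.14197033] [ 0.18463047  0.10012556 -1.39643439] [-0.00203431 -0.16782997 -0.0272284 ]
```

View pics/w3.png

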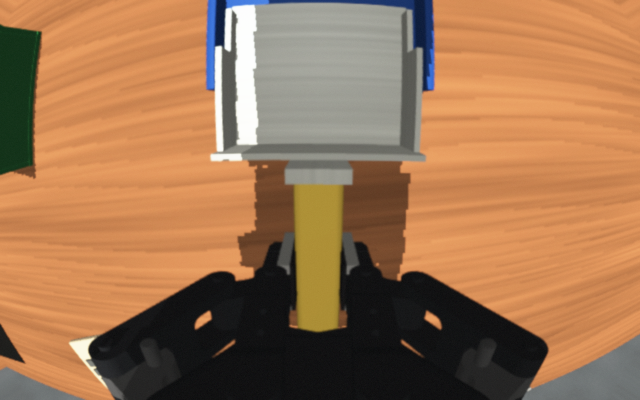

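View pics/s3c.png

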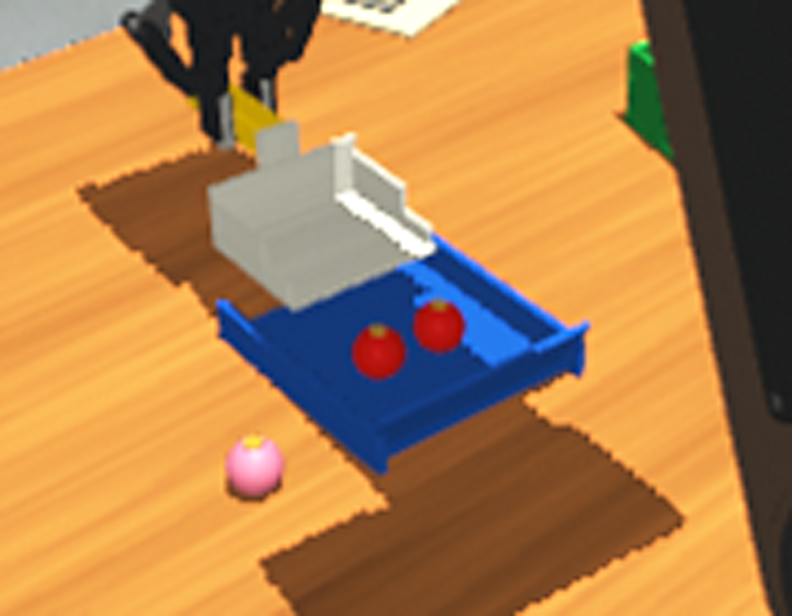

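View pics/t3c.png

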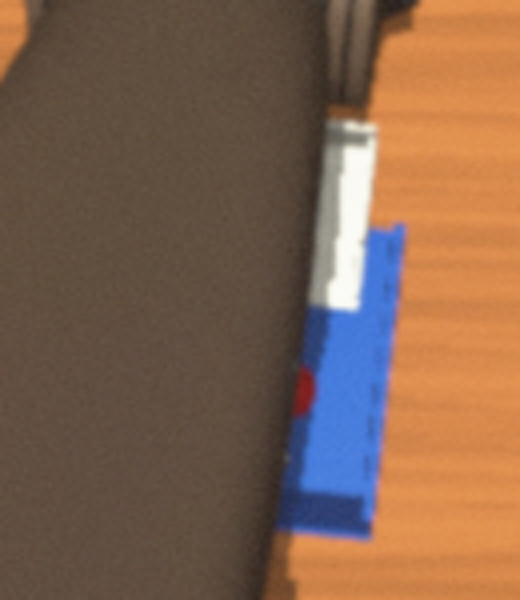

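```bash
python3 - <<'E'
from h import *
a=np.radians(-5.03)
for z in(.036,.045,.03):
    p=px2w('top',358/4+220,308/4+90,z);d=p[:2]-TR[0];print(z,p.round(4),np.cos(a)*d[0]+np.sin(a)*d[1],-np.sin(a)*d[0]+np.cos(a)*d[1])
# side: lip +y bottom corner for z candidates
for nm,q in (('lip+y',(296,308)),('lip-y',(432,248))):
  for z in(.03,.036,.042,.048):
    p=px2w('side',q[0]/4.4+200,q[1]/4.4+150,z);d=p[:2]-TR[0];print(nm,z,np.cos(a)*d[0]+np.sin(a)*d[1],-np.sin(a)*d[0]+np.cos(a)*d[1])
E
```

```text
0.036 [ 0.5137 -0.0192  0.036 ] 0.028962125785727058 -0.05097450690820926
0.045 [ 0.5123 -0.0193  0.045 ] 0.02762834263696183 -0.051141716673608804
0.03 [ 0.5146 -0.0192  0.03  ] 0.029851314551570536 -0.05086303373127624
lip+y 0.03 0.03696830946324461 0.04437692766939532
lip+y 0.036 0.029542361937101295 0.04885367963629134
lip+y 0.042 0.022116414410958005 0.05333043160318725
lip+y 0.048 0.014690466884814712 0.05780718357008316
lip-y 0.03 0.03903711351307164 -0.05279159523382555
lip-y 0.036 0.031591185672039133 -0.04737639881392056
lip-y 0.042 0.024145257831006756 -0.04196120239401567
lip-y 0.048 0.01669932998997426 -0.03654600597411079
```

Both cameras agree: the lip is at tray x ≈ +29 mm and z ≈ 36 mm, so the scoop is level and centred. I tilt 2° lip-down and lower towards the floor.

```bash
python3 -m inch '[{"hand":1,"tx":0,"ty":0,"tz":-12,"ax":-0.18,"ay":-2,"az":0},{"hand":1,"tx":0,"ty":0,"tz":-22,"ax":-0.18,"ay":-2,"az":0},{"hand":1,"tx":0,"ty":0,"tz":-25,"ax":-0.18,"ay":-2,"az":0},{"hand":1,"tx":0,"ty":0,"tz":-25,"ax":-0.18,"ay":-2,"az":0}]'; python3 -m inch '[{"hand":1,"tx":0,"ty":0,"tz":-1,"ax":0,"ay":0,"az":0},{"hand":1,"tx":0,"ty":0,"tz":-2,"ax":0,"ay":0,"az":0},{"hand":1,"tx":0,"ty":0,"tz":-2,"ax":0,"ay":0,"az":0}]'
python3 - <<'E'
from h import *
s=ctrl.state();print(s['ee_pos'],s['contact_force'],s['ft_torque'])
snap('side','s4.png')
crop('s4.png','s4c.png',200,150,380,290,4.4)
E
```

```text
time_s: 6.92
ee_pos: [0.6493, 0.0204, 0.1157]
orientation: [-0.706, 0.707, -0.019, 0.043]
contact_force: [0.3, -0.5, -0.8]
finger_gap: 0.0192
time_s: 7.3
ee_pos: [0.6496, 0.0204, 0.1143]
orientation: [-0.706, 0.707, -0.018, 0.043]
contact_force: [1.2, -0.1, -1.3]
finger_gap: 0.0193
[0.64956547 0.02036081 0.11432212] [ 1.18741912 -0.08850816 -1.29774577] [ 0.01615511 -0.07415543  0.04427725]
```

View pics/s4c.png

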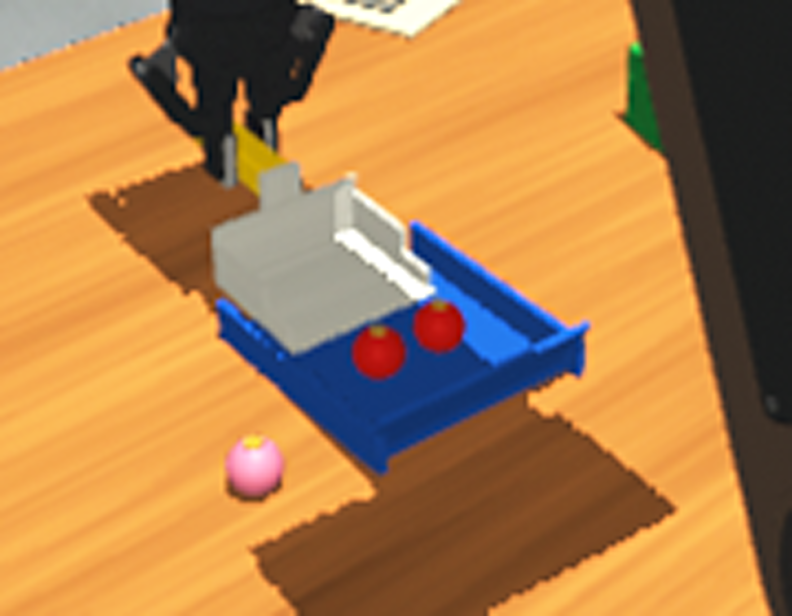

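```bash
python3 -m inch '[{"hand":1,"tx":0,"ty":0,"tz":-1,"ax":0,"ay":0,"az":0},{"hand":1,"tx":0,"ty":0,"tz":-1,"ax":0,"ay":0,"az":0}]'
python3 - <<'E'
from h import *
s=ctrl.state();print(s['ee_pos'],s['contact_force'],s['ft_torque'])
E
python3 -m inch '[{"hand":1,"tx":0,"ty":0,"tz":-1,"ax":0,"ay":0,"az":0},{"hand":1,"tx":0,"ty":0,"tz":-1,"ax":0,"ay":0,"az":0}]'
python3 - <<'E'
from h import *
s=ctrl.state();print(s['ee_pos'],s['contact_force'],s['ft_torque'])
E
```

```text
time_s: 7.6
ee_pos: [0.6498, 0.0203, 0.1137]
orientation: [-0.706, 0.707, -0.018, 0.043]
contact_force: [0.7, 0.5, 1.8]
finger_gap: 0.0193
[0.64977138 0.02033853 0.11366746] [0.69043402 0.52143732 1.81825099] [0.03889501 0.04830456 0.01566857]
time_s: 7.85
ee_pos: [0.65, 0.0203, 0.113]
orientation: [-0.706, 0.707, -0.018, 0.044]
contact_force: [1.7, 0.4, 3.6]
finger_gap: 0.0189
[0.65000321 0.02033723 0.11295196] [1.66330464 0.41364414 3.61198523] [0.09884451 0.2280237  0.01173526]
```

Lip contact is at TCP z ≈ 0.114, as predicted. I drive slowly along the tray axis.

```bash
python3 -m inch '[{"hand":1,"tx":-5,"ty":0.4,"tz":1,"ax":0,"ay":0,"az":0},{"hand":1,"tx":-10,"ty":0.9,"tz":1,"ax":0,"ay":0,"az":0},{"hand":1,"tx":-15,"ty":1.3,"tz":1,"ax":0,"ay":0,"az":0},{"hand":1,"tx":-20,"ty":1.8,"tz":1,"ax":0,"ay":0,"az":0},{"hand":1,"tx":-25,"ty":2.2,"tz":1,"ax":0,"ay":0,"az":0},{"hand":1,"tx":-30,"ty":2.6,"tz":1,"ax":0,"ay":0,"az":0},{"hand":1,"tx":-35,"ty":3.1,"tz":1,"ax":0,"ay":0,"az":0},{"hand":1,"tx":-40,"ty":3.5,"tz":1,"ax":0,"ay":0,"az":0},{"hand":1,"tx":-45,"ty":4,"tz":1,"ax":0,"ay":0,"az":0},{"hand":1,"tx":-50,"ty":4.4,"tz":1,"ax":0,"ay":0,"az":0},{"hand":1,"tx":-55,"ty":4.8,"tz":1,"ax":0,"ay":0,"az":0},{"hand":1,"tx":-60,"ty":5.3,"tz":1,"ax":0,"ay":0,"az":0},{"hand":1,"tx":-65,"ty":5.7,"tz":1,"ax":0,"ay":0,"az":0},{"hand":1,"tx":-70,"ty":6.2,"tz":1,"ax":0,"ay":0,"az":0},{"hand":1,"tx":-70,"ty":6.2,"tz":1,"ax":0,"ay":0,"az":0}]'
python3 - <<'E'
from h import *
s=ctrl.state();print(s['ee_pos'],s['contact_force'],s['ft_torque'])
snap('side','s5.png');snap('wrist','w5.png')
crop('s5.png','s5c.png',200,150,380,290,4.4)
E
```

```text
time_s: 9.72
ee_pos: [0.5784, 0.0267, 0.1126]
orientation: [-0.706, 0.707, -0.019, 0.042]
contact_force: [2.7, 0.4, 4.8]
finger_gap: 0.0188
[0.57842567 0.02672552 0.11258773] [2.67671987 0.42479645 4.77211351] [0.01981545 0.10700509 0.02209088]
```

View pics/s5c.png

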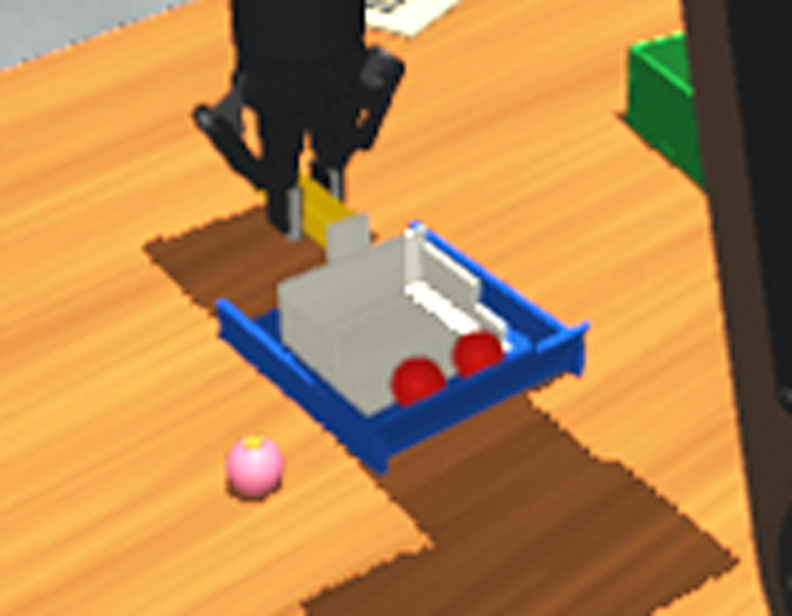

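View pics/w5.png

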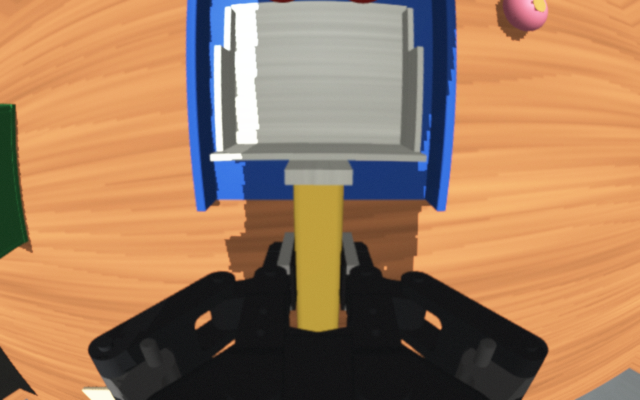

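```bash
python3 -m inch '[{"hand":1,"tx":-4,"ty":0.4,"tz":0.8,"ax":0,"ay":0,"az":0},{"hand":1,"tx":-8,"ty":0.7,"tz":0.8,"ax":0,"ay":0,"az":0},{"hand":1,"tx":-12,"ty":1.1,"tz":0.8,"ax":0,"ay":0,"az":0},{"hand":1,"tx":-16,"ty":1.4,"tz":0.8,"ax":0,"ay":0,"az":0},{"hand":1,"tx":-19,"ty":1.7,"tz":0.8,"ax":0,"ay":0,"az":0},{"hand":1,"tx":-19,"ty":1.7,"tz":0.8,"ax":0,"ay":0,"az":0}]'
python3 - <<'E'
from h import *
s=ctrl.state();print(s['ee_pos'],s['contact_force'],s['ft_torque'])
snap('side','s6.png');snap('wrist','w6.png')
crop('s6.png','s6c.png',200,150,380,290,4.4)
E
```

```text
time_s: 10.58
ee_pos: [0.5594, 0.0284, 0.1132]
orientation: [-0.706, 0.707, -0.019, 0.042]
contact_force: [1.7, -0.8, 2.3]
finger_gap: 0.0187
[0.55937995 0.02843682 0.11321899] [ 1.67818049 -0.80474031  2.29762539] [ 0.01976044 -0.04763676 -0.01566488]
```

View pics/s6c.png

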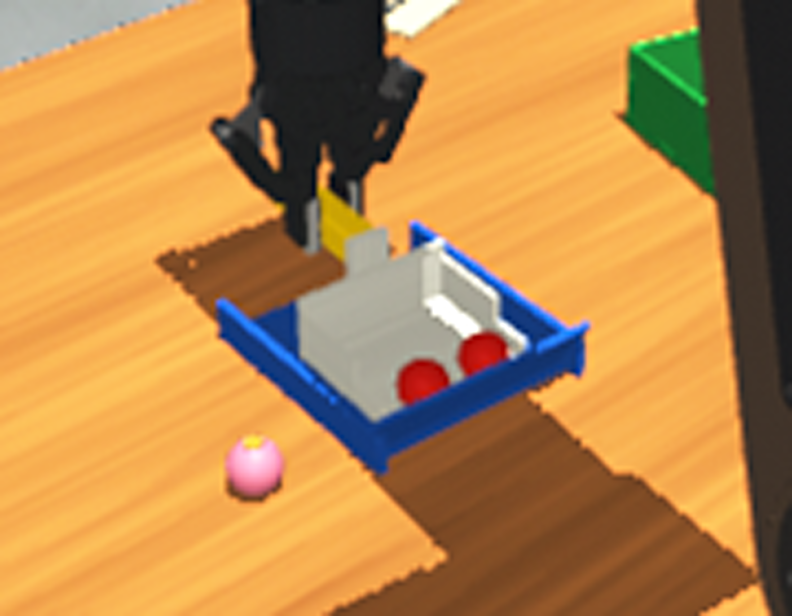

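View pics/w6.png

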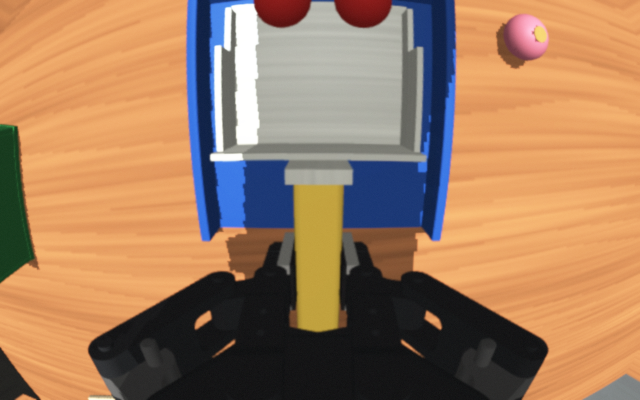

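```bash
python3 -m inch '[{"hand":1,"tx":-2,"ty":0.2,"tz":0.2,"ax":0,"ay":0,"az":0},{"hand":1,"tx":-4,"ty":0.4,"tz":0.2,"ax":0,"ay":0,"az":0},{"hand":1,"tx":-4,"ty":0.4,"tz":0.2,"ax":0,"ay":0,"az":0}]';python3 -m inch '[{"hand":1,"tx":-2,"ty":0.2,"tz":0,"ax":0,"ay":0,"az":0},{"hand":1,"tx":-3,"ty":0.3,"tz":0,"ax":0,"ay":0,"az":0},{"hand":1,"tx":-3,"ty":0.3,"tz":0,"ax":0,"ay":0,"az":0}]'
python3 - <<'E'
from h import *
snap('side','s7.png');snap('wrist','w7.png')
a=cv2.imread('pics/s7.png')[190:260,250:350];b=cv2.imread('pics/w7.png')[0:160,180:460]
a=cv2.resize(a,(400,280),interpolation=2);b=cv2.resize(b,(400,229));b=cv2.copyMakeBorder(b,0,51,0,0,0);cv2.imwrite('pics/m7.png',np.hstack([a,b]))
E
```

```text
time_s: 11.05
ee_pos: [0.5559, 0.0288, 0.1137]
orientation: [-0.706, 0.707, -0.019, 0.043]
contact_force: [2.0, -0.5, 1.6]
finger_gap: 0.019
time_s: 11.42
ee_pos: [0.5544, 0.0289, 0.1147]
orientation: [-0.706, 0.707, -0.017, 0.045]
contact_force: [5.5, 0.8, -0.0]
finger_gap: 0.0195
```

View pics/m7.png

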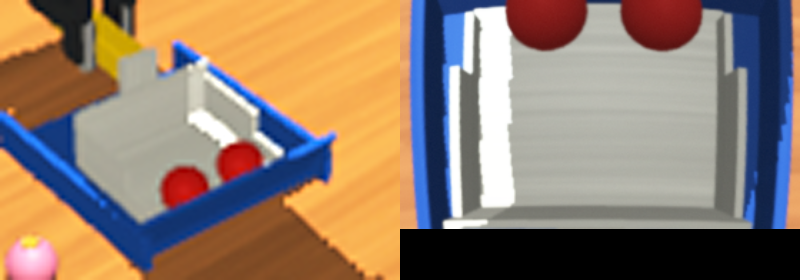

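The lip has reached the wall foot (5.5 N) and both balls are over the lip. Next I roll the scoop lip-up 15°, with the lip following the wall.

```bash
python3 -m inch '[{"hand":1,"tx":4.3,"ty":-0.4,"tz":-1.9,"ax":0.33,"ay":3.75,"az":0},{"hand":1,"tx":7.5,"ty":-0.7,"tz":-5.3,"ax":0.66,"ay":7.5,"az":0},{"hand":1,"tx":10,"ty":-0.9,"tz":-9.1,"ax":1,"ay":11.2,"az":0},{"hand":1,"tx":12,"ty":-1.1,"tz":-13.3,"ax":1.3,"ay":15,"az":0},{"hand":1,"tx":12,"ty":-1.1,"tz":-13.3,"ax":1.3,"ay":15,"az":0},{"hand":1,"tx":12,"ty":-1.1,"tz":-13.3,"ax":1.3,"ay":15,"az":0}]'
python3 - <<'E'
from h import *
snap('side','s8.png');snap('wrist','w8.png')
a=cv2.imread('pics/s8.png')[190:260,250:350];b=cv2.imread('pics/w8.png')[0:160,180:460]
a=cv2.resize(a,(400,280),interpolation=2);b=cv2.resize(b,(400,229));b=cv2.copyMakeBorder(b,0,51,0,0,0);cv2.imwrite('pics/m8.png',np.hstack([a,b]))
E
```

```text
time_s: 12.28
ee_pos: [0.566, 0.0278, 0.1006]
orientation: [0.705, -0.699, 0.11, 0.049]
contact_force: [6.0, -0.7, -1.3]
finger_gap: 0.0191
```

View pics/m8.png

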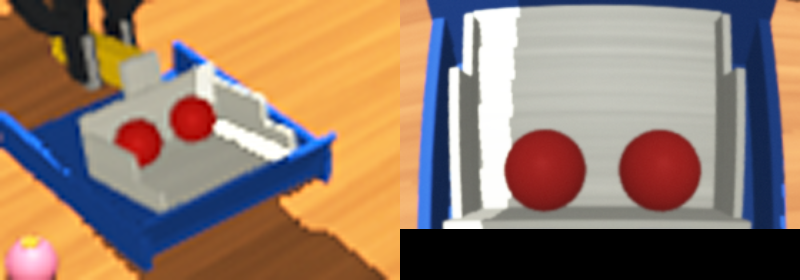

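Both balls are at the rear wall of the scoop. Now the lift.

```bash
python3 -m inch '[{"hand":1,"tx":4,"ty":-0.4,"tz":6,"ax":0,"ay":0,"az":0},{"hand":1,"tx":7,"ty":-0.6,"tz":18,"ax":0,"ay":0,"az":0},{"hand":1,"tx":10,"ty":-0.9,"tz":34,"ax":0,"ay":0,"az":0},{"hand":1,"tx":12,"ty":-1,"tz":54,"ax":0,"ay":0,"az":0},{"hand":1,"tx":13,"ty":-1,"tz":76,"ax":0,"ay":0,"az":0},{"hand":1,"tx":14,"ty":-1,"tz":98,"ax":0,"ay":0,"az":0},{"hand":1,"tx":14,"ty":-1,"tz":116,"ax":0,"ay":0,"az":0},{"hand":1,"tx":14,"ty":-1,"tz":126,"ax":0,"ay":0,"az":0},{"hand":1,"tx":14,"ty":-1,"tz":130,"ax":0,"ay":0,"az":0},{"hand":1,"tx":14,"ty":-1,"tz":130,"ax":0,"ay":0,"az":0},{"hand":1,"tx":14,"ty":-1,"tz":130,"ax":0,"ay":0,"az":0}]'
python3 - <<'E'
from h import *
snap('wrist','w9.png')
s=ctrl.state();print(s['ee_pos'],s['joint_pos'].round(2))
a=np.radians(-15.5);
for u,z in((165.5,.09+.074),):
    t=np.array([BI[0][0]+np.cos(a)*u/1e3,BI[0][1]+np.sin(a)*u/1e3,z]);print((t-s['ee_pos'])*1e3)
R=Rq(s['orientation']).as_matrix();print(R.round(3),np.degrees(np.arctan2(R[1,0],R[0,0])))
E
```

```text
time_s: 13.75
ee_pos: [0.5788, 0.0269, 0.2296]
orientation: [0.705, -0.698, 0.111, 0.05]
contact_force: [-0.3, 0.2, -3.1]
finger_gap: 0.0192
[0.57886558 0.02695816 0.22961355] [-0.13  0.24  1.78 -0.01  1.35 -1.61]
[  85.81525942 -369.68611141  -65.61354883]
[[ 0.97  -0.227  0.087]
 [-0.084  0.02   0.996]
 [-0.228 -0.974 -0.   ]] -4.973604713204791
```

View pics/w9.png

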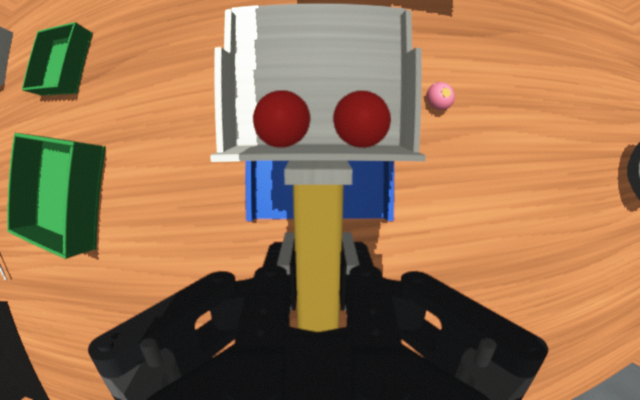

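The lift is done with both balls at the scoop's rear wall, (282,118) and (362,118). I carry them over to the bin.

```bash
python3 -m inch '[{"hand":1,"tx":2,"ty":-6,"tz":0,"ax":0,"ay":0,"az":-0.5},{"hand":1,"tx":5,"ty":-18,"tz":0,"ax":0,"ay":0,"az":-1},{"hand":1,"tx":9,"ty":-36,"tz":0,"ax":0,"ay":0,"az":-1.5},{"hand":1,"tx":14,"ty":-60,"tz":0,"ax":0,"ay":0,"az":-2.2},{"hand":1,"tx":21,"ty":-90,"tz":0,"ax":0,"ay":0,"az":-3},{"hand":1,"tx":28,"ty":-120,"tz":0,"ax":0,"ay":0,"az":-4},{"hand":1,"tx":35,"ty":-150,"tz":0,"ax":0,"ay":0,"az":-5},{"hand":1,"tx":42,"ty":-180,"tz":0,"ax":0,"ay":0,"az":-6},{"hand":1,"tx":49,"ty":-210,"tz":0,"ax":0,"ay":0,"az":-7},{"hand":1,"tx":56,"ty":-240,"tz":0,"ax":0,"ay":0,"az":-8},{"hand":1,"tx":63,"ty":-270,"tz":0,"ax":0,"ay":0,"az":-8.5},{"hand":1,"tx":70,"ty":-300,"tz":0,"ax":0,"ay":0,"az":-9},{"hand":1,"tx":76,"ty":-326,"tz":0,"ax":0,"ay":0,"az":-9.5},{"hand":1,"tx":81,"ty":-346,"tz":0,"ax":0,"ay":0,"az":-10},{"hand":1,"tx":84,"ty":-360,"tz":0,"ax":0,"ay":0,"az":-10.5},{"hand":1,"tx":86,"ty":-367,"tz":0,"ax":0,"ay":0,"az":-10.5},{"hand":1,"tx":86,"ty":-370,"tz":0,"ax":0,"ay":0,"az":-10.5},{"hand":1,"tx":86,"ty":-370,"tz":0,"ax":0,"ay":0,"az":-10.5},{"hand":1,"tx":86,"ty":-370,"tz":0,"ax":0,"ay":0,"az":-10.5}]'
python3 - <<'E'
from h import *
s=ctrl.state();print(s['ee_pos'])
snap('wrist','w10.png');snap('top','t10.png')
crop('t10.png','t10c.png',370,80,530,240,4)
E
```

```text
time_s: 16.18
ee_pos: [0.6654, -0.3423, 0.2307]
orientation: [0.707, -0.685, 0.174, -0.015]
contact_force: [-0.4, -0.1, -2.2]
finger_gap: 0.019
[ 0.66538526 -0.34234907  0.2307125 ]
```

View pics/w10.png

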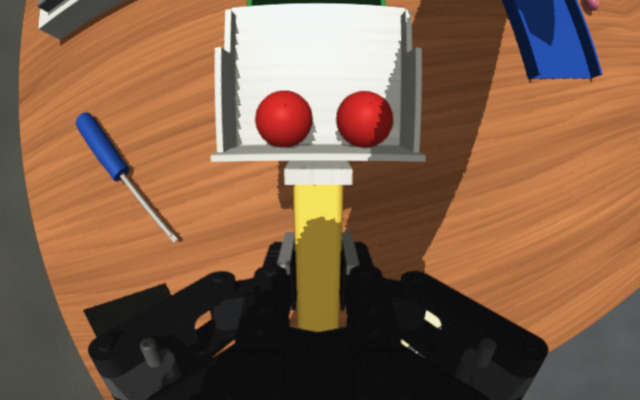

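View pics/t10c.png

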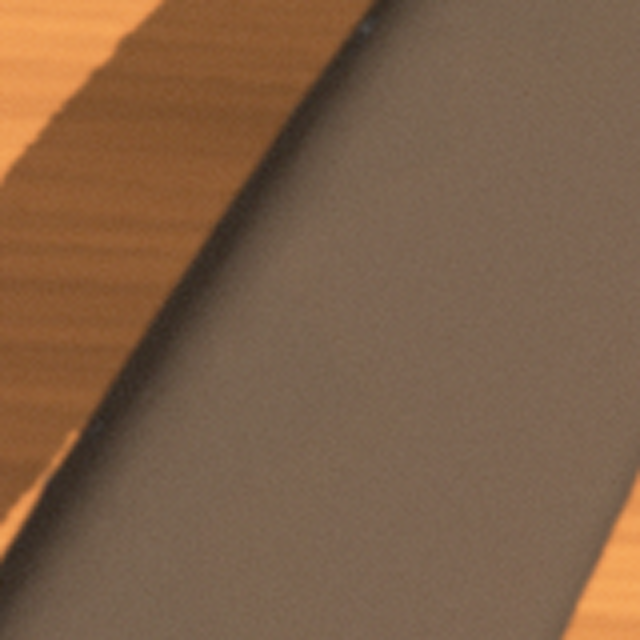

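Both balls are still in the scoop, (284,118) and (364,118), and the bin lies straight ahead of the lip at (316,3). I lower, then tip about the lip.

```bash
python3 -m inch '[{"hand":1,"tx":0,"ty":0,"tz":-10,"ax":0,"ay":0,"az":0},{"hand":1,"tx":0,"ty":0,"tz":-30,"ax":0,"ay":0,"az":0},{"hand":1,"tx":0,"ty":0,"tz":-50,"ax":0,"ay":0,"az":0},{"hand":1,"tx":0,"ty":0,"tz":-62,"ax":0,"ay":0,"az":0},{"hand":1,"tx":-8.3,"ty":2.3,"tz":-51,"ax":-1.6,"ay":-5.8,"az":0},{"hand":1,"tx":-19.8,"ty":5.5,"tz":-35,"ax":-3.5,"ay":-12.5,"az":0},{"hand":1,"tx":-30.8,"ty":8.6,"tz":-24,"ax":-5.1,"ay":-18.3,"az":0},{"hand":1,"tx":-43.8,"ty":12.2,"tz":-15,"ax":-6.7,"ay":-24.1,"az":0},{"hand":1,"tx":-57.4,"ty":15.9,"tz":-7,"ax":-8.3,"ay":-29.9,"az":0},{"hand":1,"tx":-72.3,"ty":20,"tz":-1,"ax":-9.9,"ay":-35.7,"az":0},{"hand":1,"tx":-87.7,"ty":24.3,"tz":4,"ax":-11.5,"ay":-41.4,"az":0},{"hand":1,"tx":-101.2,"ty":28,"tz":6,"ax":-12.8,"ay":-46.3,"az":0},{"hand":1,"tx":-101.2,"ty":28,"tz":6,"ax":-12.8,"ay":-46.3,"az":0},{"hand":1,"tx":-101.2,"ty":28,"tz":6,"ax":-12.8,"ay":-46.3,"az":0},{"hand":1,"tx":-101.2,"ty":28,"tz":6,"ax":-12.8,"ay":-46.3,"az":0},{"hand":1,"tx":-101.2,"ty":28,"tz":6,"ax":-12.8,"ay":-46.3,"az":0}]'
python3 - <<'E'
from h import *
snap('wrist','w11.png');snap('side','s11.png')
E
```

```text
time_s: 18.27
ee_pos: [0.5647, -0.3153, 0.2367]
orientation: [-0.64, 0.697, 0.12, 0.301]
contact_force: [-0.4, 0.5, -2.0]
finger_gap: 0.0186
```

View pics/w11.png

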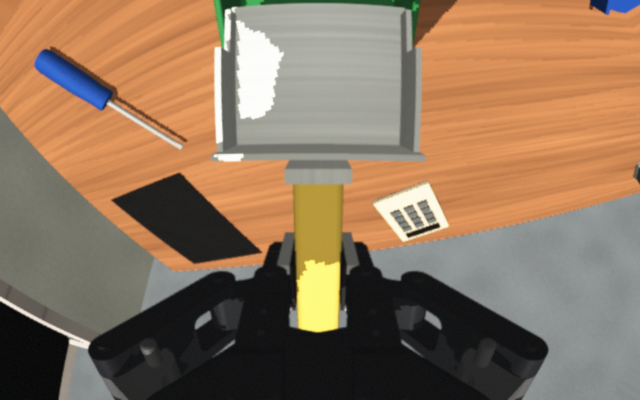

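View pics/s11.png

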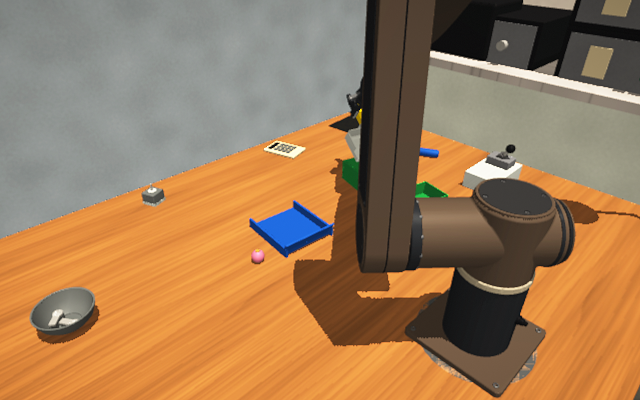

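The pan is empty. I lift away while levelling the scoop, move left, then check the bin.

```bash
python3 -m inch '[{"hand":1,"tx":8,"ty":0,"tz":30,"ax":0,"ay":0,"az":0},{"hand":1,"tx":20,"ty":10,"tz":60,"ax":1.9,"ay":7,"az":0},{"hand":1,"tx":30,"ty":40,"tz":60,"ax":3.7,"ay":13.5,"az":0},{"hand":1,"tx":30,"ty":80,"tz":60,"ax":5.6,"ay":20,"az":0},{"hand":1,"tx":30,"ty":130,"tz":50,"ax":7.5,"ay":27,"az":0},{"hand":1,"tx":30,"ty":180,"tz":40,"ax":9.3,"ay":33.7,"az":0},{"hand":1,"tx":30,"ty":235,"tz":20,"ax":9.3,"ay":33.7,"az":0},{"hand":1,"tx":30,"ty":290,"tz":0,"ax":9.3,"ay":33.7,"az":0},{"hand":1,"tx":30,"ty":345,"tz":0,"ax":9.3,"ay":33.7,"az":0},{"hand":1,"tx":30,"ty":400,"tz":0,"ax":9.3,"ay":33.7,"az":0},{"hand":1,"tx":30,"ty":455,"tz":0,"ax":9.3,"ay":33.7,"az":0},{"hand":1,"tx":25,"ty":510,"tz":0,"ax":9.3,"ay":33.7,"az":0},{"hand":1,"tx":20,"ty":560,"tz":-10,"ax":9.3,"ay":33.7,"az":0},{"hand":1,"tx":15,"ty":595,"tz":-30,"ax":9.3,"ay":33.7,"az":0},{"hand":1,"tx":15,"ty":605,"tz":-50,"ax":9.3,"ay":33.7,"az":0},{"hand":1,"tx":15,"ty":605,"tz":-50,"ax":9.3,"ay":33.7,"az":0},{"hand":1,"tx":15,"ty":605,"tz":-50,"ax":9.3,"ay":33.7,"az":0}]'
python3 - <<'E'
from h import *
s=ctrl.state();print(s['ee_pos'],Rq(s['orientation']).as_matrix().round(3))
snap('side','s12.png');snap('top','t12.png');snap('wrist','w12.png')
crop('s12.png','s12c.png',100,130,320,300,3.6)
crop('t12.png','t12c.png',400,120,500,220,4)
E
```

```text
time_s: 20.5
ee_pos: [0.5798, 0.2889, 0.187]
orientation: [-0.7, 0.701, -0.095, 0.096]
contact_force: [-0.2, -0.5, -1.9]
finger_gap: 0.0191
[0.57979738 0.2888664  0.18698196] [[ 0.963  0.001  0.268]
 [-0.268 -0.001  0.963]
 [ 0.001 -1.    -0.   ]]
```

View pics/t12.png

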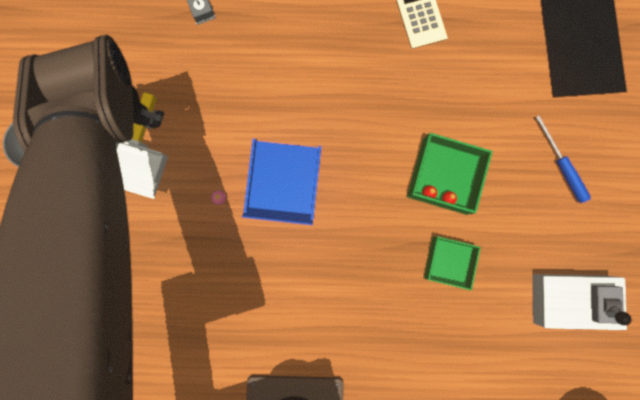

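View pics/t12c.png

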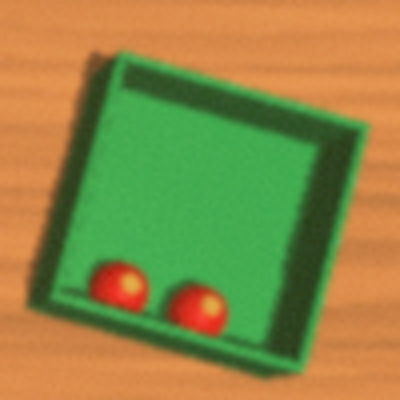

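View pics/s12c.png

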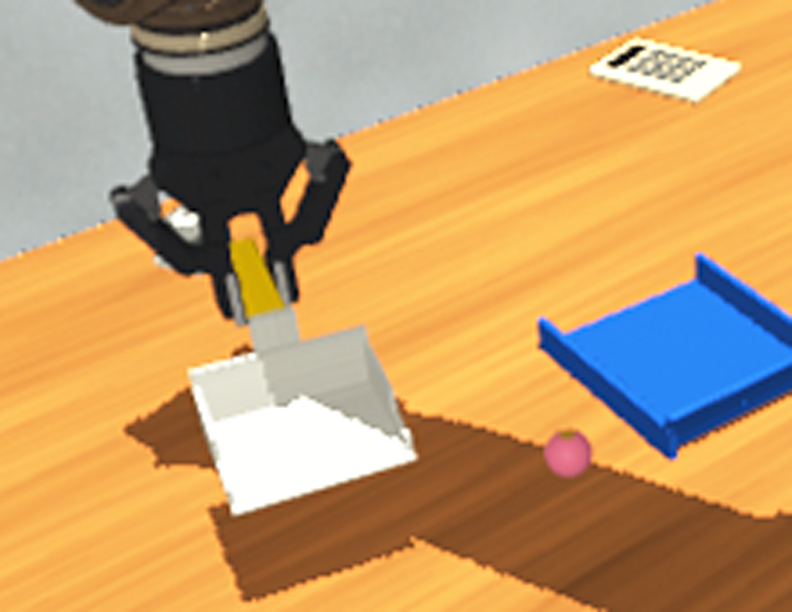

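Both red balls rest in the large green bin, at (429,191) and (449,197). The scoop is level over its free spot, so I lower it gently.

```bash
python3 -m inch '[{"hand":1,"tx":0,"ty":0,"tz":-30,"ax":0,"ay":0,"az":0},{"hand":1,"tx":0,"ty":0,"tz":-60,"ax":0,"ay":0,"az":0},{"hand":1,"tx":0,"ty":0,"tz":-72,"ax":0,"ay":0,"az":0},{"hand":1,"tx":0,"ty":0,"tz":-76,"ax":0,"ay":0,"az":0},{"hand":1,"tx":0,"ty":0,"tz":-79,"ax":0,"ay":0,"az":0},{"hand":1,"tx":0,"ty":0,"tz":-79,"ax":0,"ay":0,"az":0},{"hand":1,"tx":0,"ty":0,"tz":-79,"ax":0,"ay":0,"az":0}]'
```

```text
time_s: 21.52
ee_pos: [0.5796, 0.2901, 0.1086]
orientation: [0.701, -0.701, 0.094, -0.096]
contact_force: [0.3, 0.5, -1.4]
finger_gap: 0.0188
```

```bash
python3 -m inch '[{"hand":1,"tx":0,"ty":0,"tz":-1,"ax":0,"ay":0,"az":0},{"hand":1,"tx":0,"ty":0,"tz":-2,"ax":0,"ay":0,"az":0},{"hand":1,"tx":0,"ty":0,"tz":-2,"ax":0,"ay":0,"az":0}]'; python3 -m inch '[{"hand":1,"tx":0,"ty":0,"tz":-1,"ax":0,"ay":0,"az":0},{"hand":1,"tx":0,"ty":0,"tz":-1,"ax":0,"ay":0,"az":0}]'
```

```text
time_s: 21.9
ee_pos: [0.5796, 0.2901, 0.1068]
orientation: [0.701, -0.701, 0.095, -0.096]
contact_force: [-0.2, -0.0, 3.9]
finger_gap: 0.0187
time_s: 22.15
ee_pos: [0.5798, 0.29, 0.1065]
orientation: [-0.701, 0.701, -0.095, 0.096]
contact_force: [-1.2, -1.8, 7.5]
finger_gap: 0.0188
```

On the bench. Release and withdraw.

```bash
python3 -m inch '[{"hand":0.6,"tx":0,"ty":0,"tz":1,"ax":0,"ay":0,"az":0},{"hand":0.3,"tx":0,"ty":0,"tz":1,"ax":0,"ay":0,"az":0},{"hand":0,"tx":0,"ty":0,"tz":1,"ax":0,"ay":0,"az":0},{"hand":0,"tx":0,"ty":0,"tz":1,"ax":0,"ay":0,"az":0},{"hand":0,"tx":0,"ty":0,"tz":1,"ax":0,"ay":0,"az":0},{"hand":0,"tx":0,"ty":0,"tz":20,"ax":0,"ay":0,"az":0},{"hand":0,"tx":0,"ty":0,"tz":60,"ax":0,"ay":0,"az":0},{"hand":0,"tx":0,"ty":0,"tz":110,"ax":0,"ay":0,"az":0},{"hand":0,"tx":0,"ty":0,"tz":150,"ax":0,"ay":0,"az":0},{"hand":0,"tx":0,"ty":0,"tz":150,"ax":0,"ay":0,"az":0},{"hand":0,"tx":0,"ty":0,"tz":150,"ax":0,"ay":0,"az":0}]'
python3 - <<'E'
from h import *
snap('side','s13.png');snap('wrist','w13.png');snap('top','t13.png')
crop('s13.png','s13c.png',100,130,460,300,2.2)
E
```

```text
time_s: 23.52
ee_pos: [0.5788, 0.2898, 0.2548]
orientation: [-0.701, 0.701, -0.095, 0.095]
contact_force: [0.3, -0.7, -1.7]
finger_gap: 0.0855
```

View pics/s13c.png

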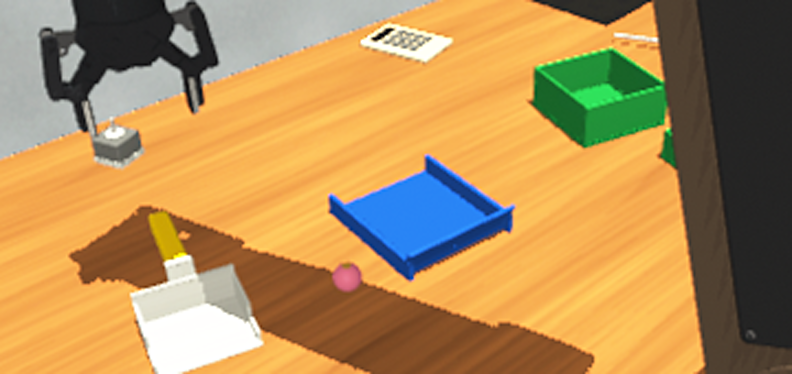

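View pics/w13.png

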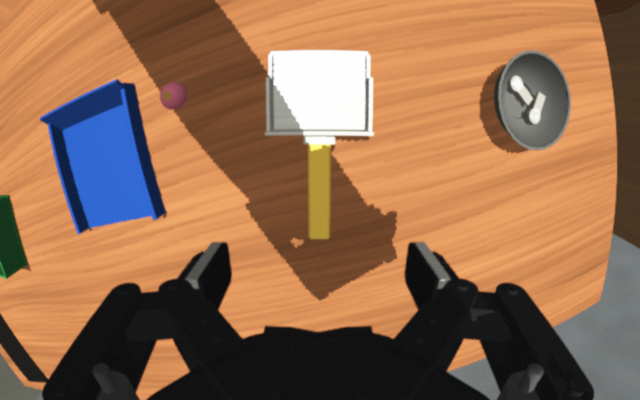

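View pics/t13.png

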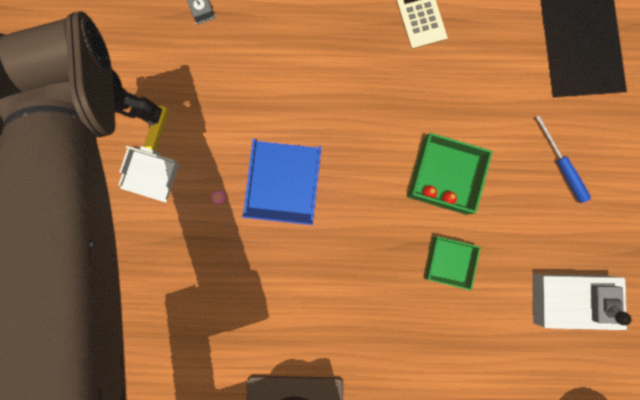

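The scoop lies flat at (148,165) in the top view. The gripper is clear above it, and both red balls are in the large bin at (429,191) and (449,197). I'm handing in.

```bash
python3 -c "
from bench import ctrl
print(ctrl.job_done())"
```

```text
the job is handed in; nothing more can be done
None
```

I scooped both red knobs together out of the blue tray and carried them about 130 mm up. I tipped them into the 130 mm green bin, set the scoop down on the bench near where it started, and handed in at about 24 s of the 61 s allowed. No verdict is reported.

**Last checks:**
- **Knobs:** the last top view shows both lying in the large green bin. I did not work out their height in it.
- **Scoop:** it lies flat on the bench in the side, top and wrist views. It was released at the same height as it was gripped, so the handle's middle should be about 50 mm up.
- **Gripper:** it is open and well clear of everything. The fingers stayed on the handle, and the pictures show no touch with a knob.
- **Pink ball:** it was not touched.

**What failed or disagreed:**
- The first move command was refused because some rows lacked keys, and nothing moved.
- An early fit of the scoop's pose in the gripper was inconsistent, with up to 6° of pitch and pixel errors of 2–6. I dropped it; the top and side views and the floor contact height then agreed that the scoop was level.

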